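Poise the casting arm on its balancing stand

ROBOT

A 6-joint arm with a two-finger parallel gripper is mounted at the origin on the work surface. World frame = base frame: x ahead of the robot, y to its left, z up, the work surface at z = 0. Lengths are in mm, angles in rad, forces in N, time in s.
With the tool pointing down it reaches from about 400 to 925 mm from the base axis. Payload 12.5 kg.
Tool frame: the origin (TCP) lies at the very end of the fingers, on their centre line; the grasp point (between the pads) lies behind it (env.grip_depth is the z of the grasp point in the tool frame, in mm); z points along the fingers, y is the line along which they close (so a half turn about z gives the same grasp; the last joint's range is limited). The gripper opens to 95 mm and grips with 3 to 60 N. Pads are 20 mm wide; open, the fingers measure 119 mm over their backs; the gripper's body (75 mm by 180 mm) begins 59 mm behind the grasp point.
Start: joints at [-1.344, 0.491, 1.559, -0, 1.092, -0.106], TCP at [204.205, -590.717, 214.661] pointing down, gripper open.
Joint ranges: [-3.1, 3.1], [-0.84, 2.19], [0.05, 2.79], [-1.13, 4.28], [0.06, 2.93], [-2.69, 2.69]. Speed limits (rad/s): [2.22, 2.22, 2.79, 3.14, 3.14, 3.14].

INTERFACE

Orientations are given as [roll, pitch, yaw] about the fixed x, y, z axes, in that order (R = Rz(yaw) Ry(pitch) Rx(roll)).
In Python, from cell import env, optics gives the robot as it stands.
- The arm moves only by the tool step_arm, never from a script. Its argument "moves" is a list of rows, each an object of numbers: "tx", "ty", "tz": the shift along the tool's x, y, z in mm; "roll": the turn about the tool's z in rad. In form: [{"tx": .., "ty": .., "tz": .., "roll": ..}, ...]. A call has 1 to 12 rows; each row is the pose to reach, as a shift and turn from the pose commanded when the call began, along the tool's axes at that moment; what a row does not reach only later rows make up. A row lasts 1/12 s, in which the tool goes at most 41.7 mm and 7.16 degrees, less where a joint would pass 70% of its speed; a pose out of reach is approached as far as the arm can. A call with a gripper value outside its range is refused whole. "grip" is the finger opening in mm, from 0 to 95.1, set as the call begins (left out, the last holds). The fingers move at their own pace and stop on an object; the grip force is fixed at half the most. Time passes only in rows, so rows that repeat a pose let the fingers close. It gives the time, the measured TCP pose, the force, the opening and the grip force at its end, in the units of the state.
- env.state(): the state, without advancing time (a new reading comes with each control period).
- optics.read_camera(name): name is "side" or "top" or "wrist"; returns a dict with "pixels" (384x512x3 uint8, blue, green, red), "mtx" (3x3 intrinsics, pixels), "view" (4x4, takes a point from world to camera coordinates). Camera axes: x right, y down, z forward; pixel columns grow to the right and rows downward; lengths in mm; the calibration is good to about 2 mm. The wrist camera is an equidistant fisheye: a pixel r from the principal point sees the ray r / f radians off the axis. A picture is of the moment at which its call begins. There is no depth.
- env.job_done(): hands the job in; it is judged then, once.
The state is a dict: "t": time; "joints": joint angles; "qvel": joint speeds; "tau": joint torques, N m; "eef_pos": TCP position; "tcp_rot": TCP orientation; "ft_force": force on the tool from outside, world axes, zero at the start; "moment": the same for the moment, N m; "opening": opening from 0.0 (shut) to 1.0 (fully open); "grip_force": force on a finger pad.
Only numpy, scipy, OpenCV 4.12 (cv2) and the standard library are available. Lean on these libraries where they do the work, as an engineer would, in place of code of your own. Each camera call takes 0.05 s, during which the arm holds its last target. There are 200 camera calls.

TASK

Take the casting arm's spring crank by its black pin and, working it by that crank alone, raise the arm from its left rest and keep its needle within the wide middle mark of the scale for at least five seconds without a break; the arm is top-heavy and will not stay there by itself. Then let the arm down softly on its left rest, never letting it bang on either rest, and let go of the crank. Leave the other things on the bench where they are.

Things in the scene. Friction and masses are not known exactly. Their poses are not given: they have to be found in the camera images.
- pivot (a point): Centre of the casting arm's hinge, 160 mm above the bench, on a fixed balancing stand (dark iron base 150 x 260 mm, two grey cheeks, two rest posts, white scale plate). Fixed to the stand: x axis = hinge axis, pointing away from the robot; y to the stand's left, z up. The stand is turned up to 0.3 rad either way.
- beam (a joint): Tilt of the arm, rad: 0 = level, needle upright; positive = left end up, needle leaning right. Lies on the left rest at -0.25 (start), on the right rest at +0.25; the middle mark spans -0.07 to +0.07. About the hinge, nominal: inertia 0.0286 kg m2, bearing damping 0.003 N m s, top-heaviness 0.138 N m/rad away from level. It touches a rest softly if slower than 0.25 rad/s there.
- handle (a joint): Angle of the spring crank relative to the arm, rad, same sense as the arm's tilt (positive = pin goes right); 0 = in line with the needle, where its spring returns it; range 1.1 either way. It turns about the arm's hinge axis and drives the arm only through that spring: torque on the arm = 0.095 N m/rad (nominal) times this angle + 0.006 N m s times its rate. Crank balanced, 100 g.
- pin (a point): Middle of the crank's black pin, where to grip: horizontal, 24 mm diameter, 52 long, pointing to the robot along the hinge axis, ahead of a 10 mm steel rod. 130 mm from the hinge axis (straight above it when beam + handle = 0), 70 mm to the robot's side of the pivot. 23 mm of pin are free behind this point, 24 mm before it. It turns with the crank, slipping between the fingers.
- needle_tip (a point): Upper tip of the arm's thin steel needle, 150 mm from the hinge axis, 58 mm beyond the pivot along the axis, just on the far side of the white scale plate. It swings 10 mm either way across the middle mark.
- scale_mark (a point): Middle of the wide black mark (20 mm wide) on the far face of the white scale plate (160 x 50 mm, centre 302 mm above the bench, 46 mm beyond the pivot). Fixed to the stand.
- left_rest (a point): Rubber top of the left rest post, 22 mm diameter, 110 mm left of the pivot; a like post stands 110 mm to its right. Fixed to the stand.
- yoke: The casting arm: aluminium bar 300 x 22 x 14 mm along the stand's left-right axis, with a steel casting flask (64 mm diameter, 64 high) on its left end and steel disc weights (68 mm diameter) on its right, arm tips at 207 mm and about 205 mm. Origin at the hinge centre, y along the arm to the left. Not to be touched by the robot.
- bob: Brass bob, 38 mm diameter, 26 high, on the mast above the hinge (32 to 58 mm above the axis; mast to 82 mm). It makes the arm top-heavy; its mass, nominally 280 g, varies by 12 %. Let go, the arm tips over with a time constant of about 0.45 s; with the crank held still, about 0.8 s.
- crucible: Small white crucible, 38 mm diameter, on the arm 105 mm left of the hinge. Its load, nominally 50 g (arm then balanced left to right), varies by 30 %: an unknown imbalance of up to 0.016 N m either way.
- tin_a: low round aluminium tin, open, 64 mm diameter, 22 high, near the stand's left front corner; origin under its middle; a bystander to leave alone.
- tin_b: low round steel tin, open, 60 mm diameter, 20 high, behind the stand on the right; origin under its middle; a bystander to leave alone.
- tin_c: closed round aluminium tin, 68 mm diameter, 24 high, behind the stand on the left; origin under its middle; a bystander to leave alone.
- burnisher: burnishing tool 170 mm long, lying at the front right; origin under its middle; a bystander to leave alone.
- hammer: hammer 240 mm long, lying at the left; origin under its middle; a bystander to leave alone.
- stone: white soldering block 70 x 170 x 22 mm, lying on the right; origin under its middle; a bystander to leave alone.
- mandrel: steel ring post on a round foot, 121 mm high, beyond the arm on the left; origin under its middle; a bystander to leave alone.

How it is judged (in metres and radians):
On the way, in this order (a step that is already met when the one before it is completed fails the run):
1. the needle stays within the wide middle mark for five seconds (value of joint beam between -0.07 and 0.07 rad), for 5 s.
2. the arm lies on its left rest again (value of joint beam below -0.235 rad), for 0.3 s.
At the end, for the whole second after the job is handed in: After five unbroken seconds with the arm within 0.07 rad of level, it lies at rest on its left rest (tilt below -0.235 rad), the crank let go and still (value of joint beam below -0.235 rad and velocity of joint beam between -0.05 and 0.05 rad/s and velocity of joint handle between -0.2 and 0.2 rad/s); the robot touches nothing.
It fails at once if the arm bangs on its left rest (reaches it faster than 0.25 rad/s) (value of joint beam below -0.22 rad and velocity of joint beam below -0.25 rad/s).
It fails at once if the arm bangs on its right rest (reaches it faster than 0.25 rad/s) (value of joint beam above 0.22 rad and velocity of joint beam above 0.25 rad/s).
It fails at once if the robot touches the arm itself instead of the crank (contact force between any of the arm, the fingers and yoke above 1 N).
It fails at once if another thing on the bench is pushed more than 30 mm (distance of any of tin_a, tin_b, tin_c, burnisher, hammer, stone, mandrel from where it was at the start of the episode above 0.03 m).
It also fails if it takes over 59 s, if anything falls off the work surface, if the arm or the gripper's body presses on something with over 40 N, if the wrist force passes 120 N, or if a joint passes its speed limit or range.

## Working session

There is one attempt and no reset: what is moved stays moved. The work goes in short steps, Python scripts to look and compute and a tool call to move; the robot and the scene stay as the last step left them, time stands still between calls to the robot, and variables do not carry over. Pictures are saved under pics/ and viewed, at most 10 in all, crops included, and the job is handed in when it is done.

Besides the shell and the picture viewer there is one more tool, called after "Emit:" as name(argument=value, ...), one argument or row to a line, values as JSON. step_arm: Moves the arm, as the interface text tells. Its arguments: {"type":"object","properties":{"moves":{"type":"array"},"grip":{"type":"number"}},"required":["moves"]}

```bash
mkdir -p pics; ls; python3 - <<'E'
from cell import env, optics
import cv2
s=env.state(); print(s, env.grip_depth)
for n in ("side","top","wrist"):
    c=optics.read_camera(n); cv2.imwrite(f"pics/{n}0.png",c["pixels"]); print(n,c["mtx"].round(1).tolist(),c["view"].round(3).tolist())
a=[cv2.imread(f"pics/{n}0.png") for n in("side","top")]
E
```

```text
pics
{'t': 0.0, 'joints': array([-1.34363270e+00,  4.91544407e-01,  1.55948238e+00, -2.95157817e-05,
        1.09166920e+00, -1.05586028e-01]), 'qvel': array([-0.00111216, -0.00184283, -0.00094633, -0.00094317,  0.00043413,
       -0.00039603]), 'tau': array([-1.45575115e-03, -6.12648511e+01, -2.58188814e+01,  6.92610419e-02,
        4.81586263e-02, -5.84447912e-05]), 'eef_pos': array([ 204.11757108, -590.46143483,  214.05981745]), 'tcp_rot': array([-3.14049271e+00, -9.02484410e-05,  3.32763225e-01]), 'ft_force': array([-0.52956847, -0.92126835, -0.61259312]), 'moment': array([-0.02930147,  0.02366762,  0.01871449]), 'grip_force': 0.0, 'opening': 1.0012490668050131} -18.8
side [[436.8, 0.0, 257.9], [0.0, 436.8, 186.3], [0.0, 0.0, 1.0]] [[0.999, -0.043, 0.018, -548.171], [-0.015, -0.66, -0.752, 158.716], [0.044, 0.75, -0.659, 1611.355], [0.0, 0.0, 0.0, 1.0]]
top [[448.9, 0.0, 254.5], [0.0, 448.9, 200.3], [0.0, 0.0, 1.0]] [[-0.015, -1.0, 0.02, 3.379], [-0.993, 0.012, -0.121, 577.483], [0.12, -0.022, -0.993, 1494.134], [0.0, 0.0, 0.0, 1.0]]
wrist [[297.3, 0.0, 259.5], [0.0, 297.3, 189.3], [0.0, 0.0, 1.0]] [[0.326, -0.945, -0.0, -623.95], [-0.918, -0.317, 0.239, -28.507], [-0.226, -0.078, -0.971, 389.46], [0.0, 0.0, 0.0, 1.0]]
```

View pics/side0.png

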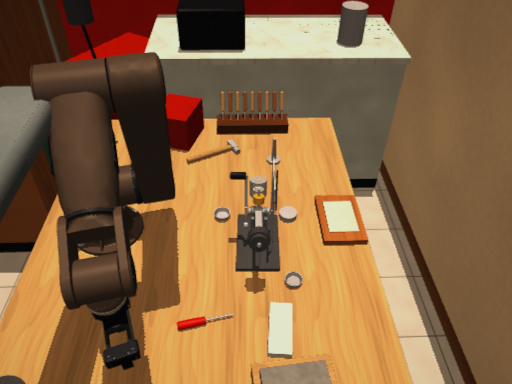

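View pics/top0.png

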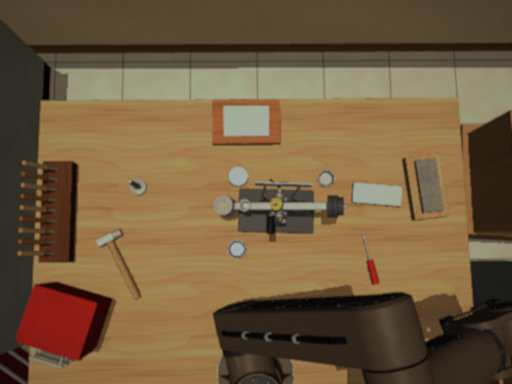

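The side picture shows the stand near (258,235), with the black pin near (238,175). In the top view the stand is near (277,208) and the pin near (271,226). I'll enlarge both.

```bash
python3 - <<'E'
import cv2, numpy as np
a=cv2.imread("pics/side0.png")[140:280,215:305]; b=cv2.imread("pics/top0.png")[170:245,210:350]
a=cv2.resize(a,None,fx=4,fy=4,interpolation=2); b=cv2.resize(b,None,fx=3,fy=3,interpolation=2)
o=np.zeros((560,790,3),np.uint8); o[:,:360]=a; o[:225,365:785]=b; cv2.imwrite("pics/crop0.png",o)
E
```

```text
(no output)
```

View pics/crop0.png

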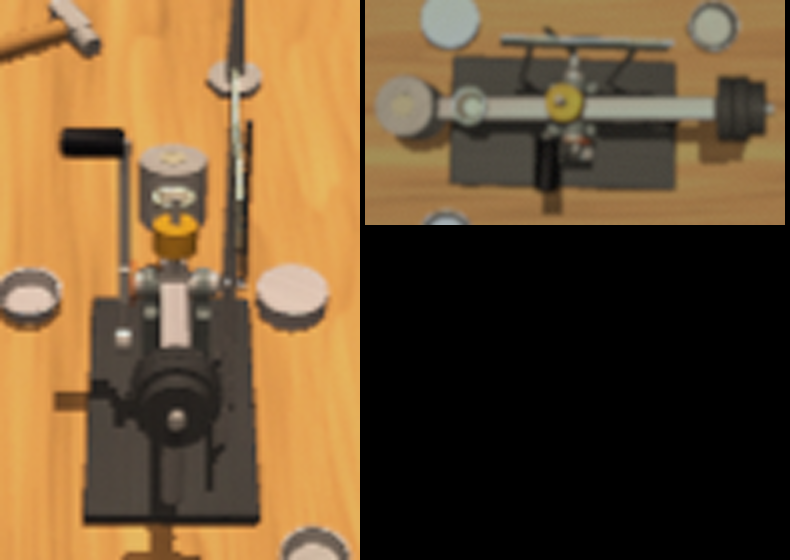

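The crop shows the pin in side at about (238,175.6), with ends at columns 230.5 and 246. In top the pin is near column 271, rows 216–233, and the bob is near (277,203).

```bash
cat > h.py <<'E'
import numpy as np, cv2
def ray(c,uv):
    K,V=c["mtx"],c["view"]; R,t=V[:3,:3],V[:3,3]
    d=R.T@np.linalg.inv(K)@np.array([*uv,1.]); return -R.T@t,d/np.linalg.norm(d)
def onz(c,uv,z):
    o,d=ray(c,uv); return o+d*(z-o[2])/d[2]
def tri(c1,p1,c2,p2):
    o1,d1=ray(c1,p1);o2,d2=ray(c2,p2)
    s=np.linalg.lstsq(np.c_[d1,-d2],o2-o1,rcond=None)[0]
    a,b=o1+s[0]*d1,o2+s[1]*d2; return (a+b)/2,np.linalg.norm(a-b)
E
python3 - <<'E'
from cell import optics
from h import *
C={n:optics.read_camera(n) for n in("side","top","wrist")}
T,S=C["top"],C["side"]
for n in C:
    V=C[n]["view"]; print(n,"cam",(-V[:3,:3].T@V[:3,3]).round(),V[2,:3].round(2))
def blobs(img,m,box):
    x0,y0,x1,y1=box; k=np.zeros(m.shape,np.uint8);k[y0:y1,x0:x1]=m[y0:y1,x0:x1]*255
    return max(cv2.findContours(k,0,1)[0],key=cv2.contourArea)
g=T["pixels"].max(2)
c=blobs(T,g<85,(215,180,325,245)); r=cv2.minAreaRect(c); print("base rect",r)
bx=cv2.boxPoints(r)
for z in(15,):
    P=np.array([onz(T,p,z) for p in bx]); print(P.round()); print("centre",P.mean(0).round(1))
h=cv2.cvtColor(T["pixels"],cv2.COLOR_BGR2HSV)
y=(h[...,1]>150)&(h[...,0]>18)&(h[...,0]<30)
def cen(m,box):
    x0,y0,x1,y1=box; ys,xs=np.nonzero(m[y0:y1,x0:x1]); return xs.mean()+x0,ys.mean()+y0,len(xs)
print("bob top hsv",h[203,277]); 
print("pin tri",tri(S,(238.4,175.6),T,(270.7,224.5)))
gs=S["pixels"].max(2); print("pin side",cen(gs<45,(226,170,247,181)))
gt=g; print("pin top dark",cen(gt<35,(264,213,278,240)));
np.set_printoptions(linewidth=200)
print(gt[212:238,264:282])
# scale plate ends, arm flask/weights
print("plate", onz(T,(210+(502-365)/3,170+40/3),327), onz(T,(210+(672-365)/3,170+45/3),327))
E
```

```text
side cam [  479. -1128.  1192.] [ 0.04  0.75 -0.66]
top cam [ 394.   29. 1552.] [ 0.12 -0.02 -0.99]
wrist cam [ 265. -569.  385.] [-0.23 -0.08 -0.97]
base rect ((268.3705139160156, 221.3442840576172), (90.94023895263672, 25.239641189575195), 1.1691392660140991)
[[ 468.  106.   15.]
 [ 555.  104.   15.]
 [ 545. -210.   15.]
 [ 458. -205.   15.]]
centre [506.5 -51.5  15. ]
bob top hsv [ 24 152 146]
pin tri (array([478.12078631, -43.4919011 , 285.5812449 ]), np.float64(1.204537258196573))
pin side (np.float64(238.21951219512195), np.float64(175.64634146341464), 82)
pin top dark (np.float64(270.4869565217391), np.float64(223.50434782608696), 115)
[[ 33  34  32  34  31  38  61  93 104  94  77  63  66  82 101 108 105  94]
 [ 41  37  37  36  36  51  74  98 110 106  89  76  84  98 109 113 103  92]
 [ 53  46  39  33  45  68  87  92  92  91  79  75  95 115 125 125 116 103]
 [ 71  60  47  33  43  68  85  79  65  55  54  70 105 134 147 148 140 124]
 [ 79  71  53  31  26  46  54  50  38  27  40  65  98 125 139 141 140 129]
 [ 81  75  54  27  13  23  28  28  20  18  33  57  78  92 102 113 120 110]
[... 892 characters left out ...]
 76  76]
 [ 76  67  43  21  28  40  37  24  13  14  24  46  68  73  74  75  72  73]
 [ 77  71  45  22  30  40  37  23  16  13  28  52  74  81  80  80  80  75]
 [112 103  74  46  38  39  35  25  15  27  48  77 104 115 116 114 109 101]
 [152 144 119  92  73  54  43  39  39  51  72 106 139 152 152 151 146 139]
 [164 161 150 136 114  86  68  68  67  73  87 115 151 165 163 163 162 158]
 [162 164 161 157 143 111  88  87  87  87  91 116 150 162 165 162 162 163]
 [160 160 162 162 150 116  93  90  91  89  91 112 148 159 160 159 159 158]
 [160 159 159 160 148 114  89  87  87  87  88 109 143 156 156 155 155 154]]
plate [589.16312964  -1.72483437 327.        ] [ 582.71231967 -158.62256205  327.        ]
```

View pics/wrist0.png

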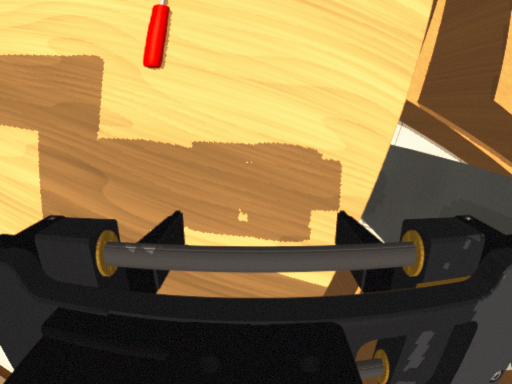

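The wrist picture shows the fingers at the lower edge (rows 210–290) and the camera looking past them, so the image top is tool +x. With tool yaw ≈ −0.04 the camera sits above the pivot and can see the needle tip over the plate. I'll move above the pin now.

Emit:
step_arm(
  moves=[
    {"tx": 0, "ty": 0, "tz": -30, "roll": 0},
    {"tx": 15, "ty": -14, "tz": -60, "roll": 0.03},
    {"tx": 35, "ty": -33, "tz": -85, "roll": 0.06},
    {"tx": 58, "ty": -55, "tz": -105, "roll": 0.09},
    {"tx": 83, "ty": -79, "tz": -120, "roll": 0.12},
    {"tx": 109, "ty": -103, "tz": -130, "roll": 0.15},
    {"tx": 135, "ty": -128, "tz": -135, "roll": 0.18},
    {"tx": 161, "ty": -153, "tz": -135, "roll": 0.21},
    {"tx": 187, "ty": -178, "tz": -135, "roll": 0.24},
    {"tx": 213, "ty": -202, "tz": -135, "roll": 0.27},
    {"tx": 239, "ty": -227, "tz": -135, "roll": 0.3},
    {"tx": 265, "ty": -251, "tz": -135, "roll": 0.374},
  ],
)

```text
t: 1.3
eef_pos: [373.0, -265.2, 349.8]
tcp_rot: [3.141, -0.0, -0.042]
ft_force: [1.2, -0.0, 0.4]
opening: 1.0
grip_force: 0.0
```

```bash
python3 - <<'E'
from cell import env
s=env.state(); p=s["eef_pos"]; y=s["tcp_rot"][2]; print(s["t"],p,s["tcp_rot"],s["joints"])
import numpy as np
d=np.array([488,-43.5])-p[:2]; print("tx",d@[np.cos(y),np.sin(y)],"ty",d@[np.sin(y),-np.cos(y)])
E
```

```text
1.3 [ 372.97462558 -265.15015075  349.78495946] [ 3.14135944e+00 -2.63201448e-04 -4.23496144e-02] [-7.62516256e-01  1.20810835e-01  1.73669909e+00 -1.79881639e-06
  1.28373107e+00  8.50630225e-01]
tx 105.53824859737067 ty -226.3212410991189
```

Emit:
step_arm(
  moves=[
    {"tx": 12, "ty": -26},
    {"tx": 25, "ty": -55},
    {"tx": 40, "ty": -86},
    {"tx": 55, "ty": -118},
    {"tx": 70, "ty": -150},
    {"tx": 84, "ty": -180},
    {"tx": 95, "ty": -205},
    {"tx": 102, "ty": -219},
    {"tx": 105, "ty": -226},
    {"tx": 105, "ty": -226},
  ],
)

```text
validation failed for argument at $.mo...
```

```bash
python3 - <<'E'
from cell import env,optics
import cv2
s=env.state(); print(s["t"],s["eef_pos"],s["tcp_rot"])
for n in("wrist","top"):
    c=optics.read_camera(n); cv2.imwrite(f"pics/{n}1.png",c["pixels"])
V=optics.read_camera("wrist")["view"]; print((-V[:3,:3].T@V[:3,3]).round(1),V.round(3).tolist())
E
```

```text
1.3 [ 372.97462558 -265.15015075  349.78495946] [ 3.14135944e+00 -2.63201448e-04 -4.23496144e-02]
[ 438.6 -265.9  520.7] [[-0.041, -0.999, 0.0, -247.902], [-0.97, 0.04, 0.238, 312.438], [-0.238, 0.009, -0.971, 612.495], [0.0, 0.0, 0.0, 1.0]]
```

View pics/wrist1.png

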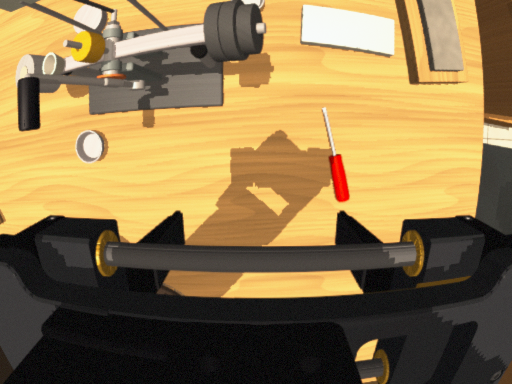

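The call was refused because each row needs all four keys. The wrist picture shows the stand at upper left and the pin near (29,103), which fits the estimate. Repeating the move with all keys.

Emit:
step_arm(
  moves=[
    {"tx": 12, "ty": -26, "tz": 0, "roll": 0},
    {"tx": 25, "ty": -55, "tz": 0, "roll": 0},
    {"tx": 40, "ty": -86, "tz": 0, "roll": 0},
    {"tx": 55, "ty": -118, "tz": 0, "roll": 0},
    {"tx": 70, "ty": -150, "tz": 0, "roll": 0},
    {"tx": 84, "ty": -180, "tz": 0, "roll": 0},
    {"tx": 95, "ty": -205, "tz": 0, "roll": 0},
    {"tx": 102, "ty": -219, "tz": 0, "roll": 0},
    {"tx": 105, "ty": -226, "tz": 0, "roll": 0},
    {"tx": 105, "ty": -226, "tz": 0, "roll": 0},
  ],
)

```text
t: 2.28
eef_pos: [487.3, -45.4, 349.3]
tcp_rot: [3.141, 0.0, -0.04]
ft_force: [0.2, -0.4, -0.1]
opening: 1.002
grip_force: 0.0
```

```bash
python3 - <<'E'
from cell import env,optics
import cv2
s=env.state(); print(s["t"],s["eef_pos"],s["tcp_rot"])
c=optics.read_camera("wrist"); cv2.imwrite("pics/wrist2.png",c["pixels"])
cv2.imwrite("pics/wrist2c.png",cv2.resize(c["pixels"][0:270,60:450],None,fx=2,fy=2,interpolation=2))
V=c["view"]; print((-V[:3,:3].T@V[:3,3]).round(1))
E
```

```text
2.2833 [487.29860558 -45.37751081 349.32743831] [ 3.14149641e+00  4.52001423e-04 -3.96763375e-02]
[552.2 -47.8 519.9]
```

View pics/wrist2c.png

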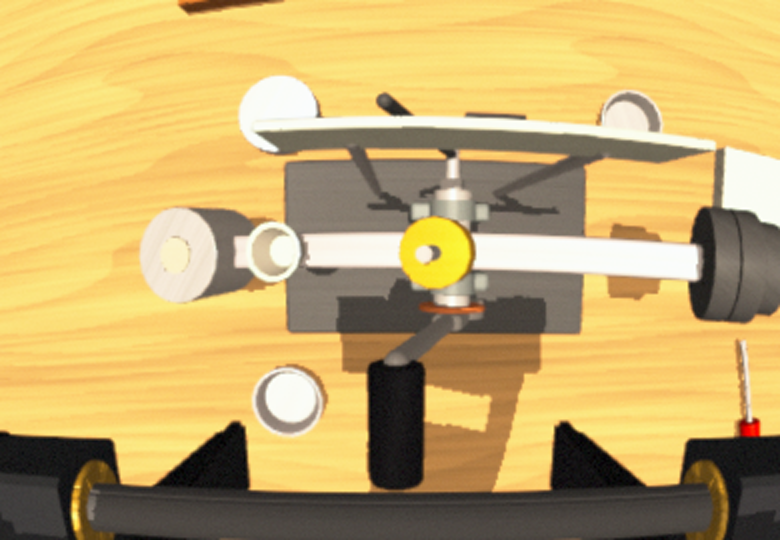

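The wrist crop shows the pin between the fingers (crop columns 369–424, rows 362–487) and the bob at (437,253). The needle tip is a dark stub near (382,100) beyond the plate, with the black mark behind the plate at (465–525,116). I'll compute points with the fisheye model.

```bash
cat >> h.py <<'E'
def wray(c,uv):
    K,V=c["mtx"],c["view"]; R,t=V[:3,:3],V[:3,3]
    x=np.array([(uv[0]-K[0,2])/K[0,0],(uv[1]-K[1,2])/K[1,1]]); r=np.linalg.norm(x)+1e-12
    d=np.r_[x/r*np.sin(r),np.cos(r)]; return -R.T@t,R.T@d
def wproj(c,P):
    K,V=c["mtx"],c["view"]; p=V[:3,:3]@P+V[:3,3]; r=np.hypot(*p[:2])+1e-12
    return K[:2,:2]@(p[:2]/r*np.arctan2(r,p[2]))+K[:2,2]
E
python3 - <<'E'
from cell import optics
from h import *
c=optics.read_camera("wrist")
f=lambda u,v:(u/2+60,v/2)
def pz(u,v,z):
    o,d=wray(c,f(u,v)); return (o+d*(z-o[2])/d[2]).round(1)
B=np.array([pz(*q,15) for q in((287,162),(585,170),(582,332),(287,331))]); print("base",B,B.mean(0))
print("sizes",[np.linalg.norm(B[i]-B[(i+1)%4]).round() for i in range(4)])
print("pin rod end mid",pz(397,362,297),"front",pz(397,487,297),"L",pz(369,425,286),"R",pz(424,425,286))
print("plate ends",pz(250,127,327),pz(716,143,327))
print("bob top",pz(437,250,216)," mast",pz(427,254,239.5))
print("mark",pz(465,116,320),pz(525,116,320),"tip",pz(382,98,305))
g=c["pixels"].max(2); np.set_printoptions(linewidth=220)
print("L",[ (v) for v in g[42:66,240:272]][0:0]); print(g[44:62,244:276])
E
```

```text
base [[ 620.    43.1   15. ]
 [ 606.5 -212.2   15. ]
 [ 463.3 -208.    15. ]
 [ 474.    51.6   15. ]] [540.95  -81.375  15.   ]
sizes [np.float64(256.0), np.float64(143.0), np.float64(260.0), np.float64(146.0)]
pin rod end mid [503.5 -46.  297. ] front [451.3 -43.8 297. ] L [474.9 -33.1 286. ] R [474.  -55.9 286. ]
plate ends [590.9  -1.6 327. ] [ 585.4 -162.2  327. ]
bob top [543.4 -67.8 216. ]  mast [542.3 -61.5 239.5]
mark [591.7 -72.4 320. ] [591.9 -92.8 320. ] tip [602.4 -44.7 305. ]
L []
[[252 252 252 252 252 252 251 251 252 252 252 252 252 252 252 252 252 252 252 252 252 252 252 252 252 252 252 251 252 252 252 252]
 [252 252 252 252 251 249 241 239 244 250 252 252 252 252 252 252 252 252 252 252 252 251 252 252 252 252 252 252 252 252 252 252]
 [252 252 252 250 232 176 147 143 164 228 250 252 252 252 252 251 252 251 252 252 252 252 252 252 252 252 251 252 252 252 252 252]
 [252 252 251 226 139 108 109 109 106 139 220 248 251 252 252 252 252 252 252 252 252 252 252 252 252 252 252 252 252 252 252 252]
 [252 252 249 161 101 106 116 120 105  99 123 205 246 251 251 252 252 252 252
[... 1057 characters left out ...]
208 245 251 252 251 251 251 252 251 252 252]
 [249 249 249 249 249 249 249 249 246 238 208 185 182 179 157 148 179 183 181 181 183 204 234 247 248 248 248 248 249 249 249 249]
 [250 250 250 250 250 251 251 251 251 251 250 250 250 250 249 249 250 250 250 249 250 250 250 250 250 251 250 250 251 250 250 250]
 [252 252 252 252 252 252 253 252 252 252 252 252 252 252 252 252 252 252 252 252 252 252 252 252 252 252 252 252 252 252 252 252]
 [252 253 252 252 252 253 252 252 252 253 252 252 252 252 253 252 252 253 252 252 253 253 252 252 252 252 252 253 253 253 253 253]
 [252 252 252 252 252 252 252 252 252 252 252 252 252 252 252 252 252 251 251 252 252 252 252 252 251 252 252 252 252 252 252 252]]
```

Emit:
step_arm(
  moves=[
    {"tx": 0, "ty": 0, "tz": 15, "roll": 0},
    {"tx": 0, "ty": 0, "tz": 40, "roll": 0},
    {"tx": 0, "ty": 0, "tz": 62, "roll": 0},
    {"tx": 0, "ty": 0, "tz": 73, "roll": 0},
    {"tx": 0, "ty": 0, "tz": 77, "roll": 0},
    {"tx": 0, "ty": 0, "tz": 77, "roll": 0},
  ],
  grip=95,
)

```text
t: 2.88
eef_pos: [486.5, -46.5, 272.1]
tcp_rot: [-3.142, 0.001, -0.043]
ft_force: [0.7, 0.0, 0.6]
opening: 0.999
grip_force: 0.0
```

Emit:
step_arm(
  moves=[
    {"tx": 0, "ty": 0, "tz": 0, "roll": 0},
    {"tx": 0, "ty": 0, "tz": 0, "roll": 0},
    {"tx": 0, "ty": 0, "tz": 0, "roll": 0},
    {"tx": 0, "ty": 0, "tz": 0, "roll": 0},
    {"tx": 0, "ty": 0, "tz": 0, "roll": 0},
    {"tx": 0, "ty": 0, "tz": 0, "roll": 0},
  ],
  grip=20,
)

```text
t: 3.38
eef_pos: [486.9, -45.4, 272.9]
tcp_rot: [3.141, -0.0, -0.041]
ft_force: [-0.3, -0.6, -0.9]
opening: 0.634
grip_force: 0.0
```

```bash
python3 - <<'E'
from cell import env,optics
from h import *
s=env.state(); print({k:np.round(s[k],3) for k in("t","eef_pos","tcp_rot","ft_force","opening","grip_force")})
c=optics.read_camera("wrist"); cv2.imwrite("pics/wrist3.png",c["pixels"])
V=c["view"]; print((-V[:3,:3].T@V[:3,3]).round(1), "tip predicted",wproj(c,np.array([545+58,-80-2.4+37.1,160+145.3])))
cv2.imwrite("pics/wrist3c.png",cv2.resize(c["pixels"][0:200,110:450],None,fx=2.2,fy=2.2,interpolation=2))
print((env.state()["t"]))
E
```

```text
{'t': np.float64(3.383), 'eef_pos': array([486.937, -45.404, 272.858]), 'tcp_rot': array([ 3.141, -0.   , -0.041]), 'ft_force': array([-0.256, -0.625, -0.896]), 'opening': np.float64(0.634), 'grip_force': np.float64(0.0)}
[551.7 -47.9 443.4] tip predicted [249.15292343  12.31446896]
3.4333
```

View pics/wrist3c.png

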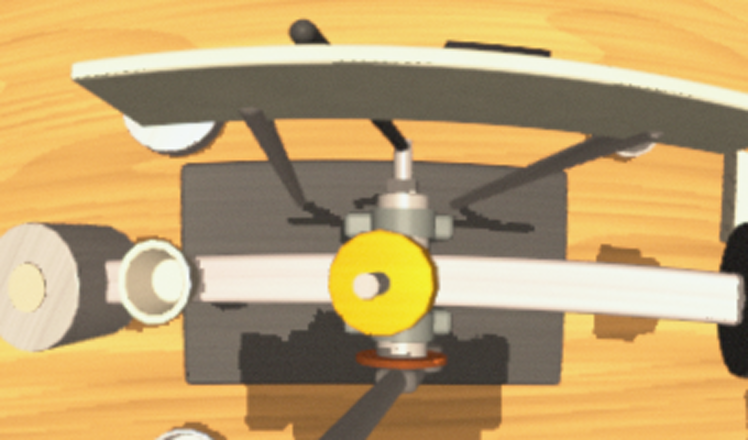

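The crop shows the needle tip at crop (303,32), i.e. pixel (247.7,14.5), close to the predicted (249,12). The mark is at crop (445–550,46) and the bob at (382,283). I'll finish closing, then build a particle filter and planner.

Emit:
step_arm(
  moves=[
    {"tx": 0, "ty": 0, "tz": 0, "roll": 0},
    {"tx": 0, "ty": 0, "tz": 0, "roll": 0},
    {"tx": 0, "ty": 0, "tz": 0, "roll": 0},
    {"tx": 0, "ty": 0, "tz": 0, "roll": 0},
    {"tx": 0, "ty": 0, "tz": 0, "roll": 0},
    {"tx": 0, "ty": 0, "tz": 0, "roll": 0},
    {"tx": 0, "ty": 0, "tz": 0, "roll": 0},
    {"tx": 0, "ty": 0, "tz": 0, "roll": 0},
    {"tx": 0, "ty": 0, "tz": 0, "roll": 0},
  ],
  grip=18,
)

```text
t: 4.18
eef_pos: [486.9, -45.4, 272.6]
tcp_rot: [3.141, -0.0, -0.041]
ft_force: [0.7, 0.8, -0.6]
opening: 0.244
grip_force: 30.0
```

```bash
cat > meas.py <<'E'
from cell import env,optics
from h import *
YAW=-0.041; EX=np.array([np.cos(YAW),np.sin(YAW),0]); EY=np.array([-np.sin(YAW),np.cos(YAW),0])
PIV=np.array([545.,-80.,160.])
def at(x,y,z): return PIV+x*EX+y*EY+z*np.array([0,0,1.])
def solve(c,col,x,r):   # tilt whose point (x along axis, r from it) projects on this column
    th=np.linspace(-.4,.4,801); u=np.array([wproj(c,at(x,-r*np.sin(t),r*np.cos(t)))[0] for t in th])
    return float(np.interp(col,u,th))
def measure():
    t=env.state()["t"]; s=env.state(); c=optics.read_camera("wrist"); im=c["pixels"]; g=im.max(2)
    k=(g[:22,170:340]<190).astype(np.uint8); n,l,st,ce=cv2.connectedComponentsWithStats(k)
    tip=None; i=[j for j in range(1,n) if st[j,4]>25]
    if i:
        j=min(i,key=lambda j:st[j,1]); r0=st[j,1]; ys,xs=np.nonzero((l==j)&(np.arange(22)[:,None]<r0+7))
        w=np.nonzero(np.ones(1)); tip=(xs.mean()+170,r0+6)
    hs=cv2.cvtColor(im,cv2.COLOR_BGR2HSV); y=((hs[...,0]>20)&(hs[...,0]<32)&(hs[...,1]>190)&(hs[...,2]>60)).astype(np.uint8)
    y[:80]=0; y[175:]=0; n,l,st,ce=cv2.connectedComponentsWithStats(y); j=1+np.argmax(st[1:,4])
    b=st[j,0]+st[j,2]/2-.5; bc=ce[j][0]
    lat=-(s["eef_pos"]-PIV)@EY
    return dict(t=t,tip=tip,thn=solve(c,tip[0],58,150) if tip else None,bob=(b,bc,st[j,4],st[j,2:4].tolist()),thb=solve(c,bc,0,56),lat=lat,c=c,s=s)
E
python3 - <<'E'
from meas import *
m=measure(); print({k:m[k] for k in m if k not in"cs"}); s=m["s"]
print({k:np.round(s[k],3) for k in("t","eef_pos","tcp_rot","ft_force","opening","grip_force")})
E
```

```text
{'t': 4.1833, 'tip': (np.float64(247.68235294117648), np.int32(15)), 'thn': -0.2538977017208602, 'bob': (np.float64(283.0), np.float64(283.6580976863753), np.int32(1556), [47, 47]), 'thb': -0.24598546126465123, 'lat': np.float64(-32.15979842353273)}
{'t': np.float64(4.183), 'eef_pos': array([486.885, -45.429, 272.61 ]), 'tcp_rot': array([ 3.141, -0.   , -0.041]), 'ft_force': array([ 0.729,  0.759, -0.588]), 'opening': np.float64(0.244), 'grip_force': np.float64(30.0)}
```

Emit:
step_arm(
  moves=[
    {"tx": 0, "ty": 3, "tz": -0.5, "roll": 0},
    {"tx": 0, "ty": 9, "tz": -2, "roll": 0},
    {"tx": 0, "ty": 16, "tz": -3, "roll": 0},
    {"tx": 0, "ty": 22, "tz": -3.5, "roll": 0},
    {"tx": 0, "ty": 25, "tz": -4, "roll": 0},
    {"tx": 0, "ty": 25.5, "tz": -4, "roll": 0},
  ],
)

```text
t: 4.73
eef_pos: [485.7, -71.3, 277.1]
tcp_rot: [-3.141, -0.0, -0.042]
ft_force: [-3.1, 3.2, 7.2]
opening: 0.243
grip_force: 30.0
```

```bash
cat > pl.py <<'E'
# usage: python3 pl.py NROWS REF...   REF: reference knots "dt:theta" from now (linear between)
import sys, json, os
from meas import *
from scipy.optimize import least_squares
S0=-32.16; DT=1/60; I,C,D=.0286,.006,.003
LOG="log.json"; L=json.load(open(LOG)) if os.path.exists(LOG) else {"ev":[],"ty":0.,"pend":None}
phi=lambda ty: np.arcsin((np.asarray(ty)+S0)/130)
up=lambda ty: np.sqrt(130**2-(np.asarray(ty)+S0)**2)-np.sqrt(130**2-S0**2)
m=measure(); t0=m["t"]
if L["pend"]:                                  # rows executed since last measurement
    L["ev"].append(["move",L["pend"]]); L["ty"]=L["pend"][-1]; L["pend"]=None
z=[m["thn"]+.003 if m["thn"] is not None else None, m["thb"]-.003]
L["ev"].append(["obs",z]); L["ev"].append(["hold",1])
def dyn(x,p,pr):                               # x: 5 x N particles (th,w,b,m,k), in place
    th,w,b,mm,k=x; a=(mm*th-D*w+k*(p-th)+C*(pr-w)+b)/I
    w+=a*DT; th+=w*DT; c=th<-.25; th[c]=-.25; w[c]=np.maximum(w[c],0)
    c=th>.25; th[c]=.25; w[c]=np.minimum(w[c],0)
rng=np.random.default_rng(0); N=30000
X=np.array([np.full(N,-.25),np.zeros(N),rng.uniform(-.018,.018,N),rng.normal(.138,.008,N),rng.normal(.095,.002,N)])
ty=0.
for kind,v in L["ev"]:
    if kind=="hold":
        for _ in range(3): dyn(X,phi(ty),0)
    if kind=="move":
        for r in v:
            for i in range(5):
                p0,p1=phi(ty),phi(r); dyn(X,p0+(p1-p0)*(i+1)/5,(p1-p0)*12)
            ty=r
            free=X[0]>-.249; X[1]+=rng.normal(0,.002,N)*free
    if kind=="obs":
        ll=np.zeros(N)
        if v[0] is not None: ll-=.5*((X[0]-v[0])/.005)**2
        ll-=.5*((X[0]-v[1])/.008)**2
        ll=np.maximum(ll,ll.max()-60)
        w=np.exp(ll-ll.max()); w/=w.sum(); i=rng.choice(N,N,p=w); ess=1/(w**2).sum(); X=X[:,i]
        sd=X[2:].std(1)*.12+1e-4; X[2:]+=rng.normal(0,1,(3,N))*sd[:,None]
        free=X[0]>-.249; X[0]+=rng.normal(0,.0008,N)*free; X[1]+=rng.normal(0,.002,N)*free
n=int(sys.argv[1]); ref=np.array([[float(q) for q in a.split(":")] for a in sys.argv[2:]])
P0=X[:,:60].copy(); H=24; ty0=L["ty"]
def traj(u,P,full=False):
    P=P.copy(); ps=np.r_[phi(ty0),u]; out=[]; ws=[]
    for j in range(H):
        for i in range(5): dyn(P,ps[j]+(ps[j+1]-ps[j])*(i+1)/5,(ps[j+1]-ps[j])*12)
        out.append(P[0].copy()); ws.append(P[1].copy())
    return np.array(out),np.array(ws)
R=np.interp((np.arange(H)+1)/12,ref[:,0],ref[:,1])[:,None]
kn=np.array([0,2,4,6,9,12,16,20,24]); f=lambda q: np.interp(np.arange(1,H+1),kn,np.r_[phi(ty0),q])
wt=(np.where(np.arange(H)<16,1,.3))[:,None]
def res(q):
    u=f(q); T,W=traj(u,P0); return np.r_[((T-R)*wt/np.sqrt(60)).ravel(), .12*np.diff(np.r_[phi(ty0),u])]
q=least_squares(res,np.full(8,float(phi(ty0))),bounds=(-.75,.75),max_nfev=25).x
u=f(q); rows=np.round((130*np.sin(u)-S0)*2)/2; rows=rows[:n]
L["pend"]=rows.tolist(); json.dump(L,open(LOG,"w"))
T,W=traj(u,P0)
print("t",round(t0,2),"z",np.round(z,4),"tip",m["tip"],"lat err",round(m["lat"]-(ty0+S0),2),"ess",int(ess))
print("est",X.mean(1).round(4),"sd",X.std(1).round(4))
print("pred th",T.mean(1)[:n+8:2].round(3),"sd",T.std(1)[:n+8:2].round(3)," w end",W.mean(1)[n-1].round(3))
tz=np.round(-(up(rows)-up(ty0))*2)/2
print(json.dumps([{"tx":0,"ty":round(a-ty0,1),"tz":b+0.,"roll":0} for a,b in zip(rows,tz)]))
E
python3 - <<'E'
import json
json.dump({"ev":[],"ty":0.,"pend":[3,9,16,22,25,25.5]},open("log.json","w"))
E
time python3 pl.py 5 0:-.25 0.3:-.25 2:-.04 3:0 
```

```text
t 4.73 z [-0.249  -0.2359] tip (np.float64(195.39772727272728), np.int32(20)) lat err 0.44 ess 29593
est [-0.2497  0.0021  0.0005  0.1378  0.095 ] sd [0.0012 0.008  0.0107 0.0081 0.002 ]
pred th [-0.249 -0.25  -0.249 -0.238 -0.218 -0.2   -0.189] sd [0.002 0.002 0.001 0.008 0.025 0.044 0.062]  w end 0.013
[{"tx": 0, "ty": -7.5, "tz": 0.5, "roll": 0}, {"tx": 0, "ty": -15.0, "tz": 1.5, "roll": 0}, {"tx": 0, "ty": -18.0, "tz": 2.0, "roll": 0}, {"tx": 0, "ty": -21.0, "tz": 3.0, "roll": 0}, {"tx": 0, "ty": 9.5, "tz": 0.0, "roll": 0}]
real	0m2.820s
user	0m2.958s
sys	0m0.120s
```

The bob cue drifts with camera position, so I'll down-weight it. For the lift I'll ramp the crank gradually by hand.

```bash
sed -i 's#(X\[0\]-v\[1\])/.008#(X[0]-v[1])/.02#' pl.py; cat > setp.py <<'E'
import json,sys
L=json.load(open("log.json")); L["pend"]=[float(a)+L["ty"] for a in sys.argv[1:]]; json.dump(L,open("log.json","w"))
E
python3 setp.py 3 6 9 11.5 13; cat log.json
```

```text
{"ev": [["move", [3, 9, 16, 22, 25, 25.5]], ["obs", [-0.24901832216049524, -0.23593479802848658]], ["hold", 1]], "ty": 25.5, "pend": [28.5, 31.5, 34.5, 37.0, 38.5]}
```

Emit:
step_arm(
  moves=[
    {"tx": 0, "ty": 3, "tz": 0, "roll": 0},
    {"tx": 0, "ty": 6, "tz": 0, "roll": 0},
    {"tx": 0, "ty": 9, "tz": 0, "roll": 0},
    {"tx": 0, "ty": 11.5, "tz": 0, "roll": 0},
    {"tx": 0, "ty": 13, "tz": 0, "roll": 0},
  ],
)

```text
t: 5.2
eef_pos: [485.1, -84.2, 276.6]
tcp_rot: [-3.141, 0.001, -0.041]
ft_force: [-2.0, 2.8, 6.5]
opening: 0.247
grip_force: 30.0
```

```bash
python3 pl.py 5 0:-.25 2:-.04 3:0 
```

```text
t 5.2 z [-0.2354 -0.235 ] tip (np.float64(173.65853658536585), np.int32(22)) lat err 0.29 ess 4380
est [-0.2344  0.0829  0.0122  0.1372  0.0951] sd [0.0075 0.0344 0.0061 0.0076 0.002 ]
pred th [-0.229 -0.217 -0.205 -0.189 -0.175 -0.169 -0.172] sd [0.01  0.016 0.024 0.035 0.046 0.057 0.066]  w end 0.086
[{"tx": 0, "ty": -7.5, "tz": 0.0, "roll": 0}, {"tx": 0, "ty": -15.0, "tz": 0.0, "roll": 0}, {"tx": 0, "ty": -11.5, "tz": 0.0, "roll": 0}, {"tx": 0, "ty": -8.0, "tz": 0.0, "roll": 0}, {"tx": 0, "ty": -7.0, "tz": 0.0, "roll": 0}]
```

The tip was at the edge of my search window, so I'll project the window instead and re-measure.

```bash
python3 - <<'E'
s=open("meas.py").read()
s=s.replace('    k=(g[:22,170:340]<190).astype(np.uint8);','''    u0,u1=[int(wproj(c,at(58,-150*np.sin(a),150*np.cos(a)))[0]) for a in(-.29,.29)]; u0=max(u0-12,0); u1=min(u1+12,512)
    cv2.imwrite("pics/last.png",im); k=(g[:26,u0:u1]<190).astype(np.uint8);''').replace("np.arange(22)","np.arange(26)").replace("xs.mean()+170","xs.mean()+u0").replace("        w=np.nonzero(np.ones(1)); tip","        tip")
open("meas.py","w").write(s)
import json
L=json.load(open("log.json")); L["pend"]=None; L["ev"]=[e for e in L["ev"][:-2]]+[["hold",1]]; json.dump(L,open("log.json","w")); print(L["ev"])
E
python3 pl.py 5 0:-.22 2:-.02 3:0
```

```text
[['move', [3, 9, 16, 22, 25, 25.5]], ['obs', [-0.24901832216049524, -0.23593479802848658]], ['hold', 1], ['move', [28.5, 31.5, 34.5, 37.0, 38.5]], ['hold', 1]]
t 5.25 z [-0.2458 -0.2355] tip (np.float64(170.67032967032966), np.int32(22)) lat err 0.43 ess 25406
est [-0.2482  0.0106 -0.0015  0.1384  0.095 ] sd [0.0038 0.021  0.0094 0.0082 0.0021]
pred th [-0.244 -0.212 -0.187 -0.203 -0.227 -0.231 -0.187] sd [0.007 0.018 0.038 0.052 0.046 0.037 0.039]  w end 0.042
[{"tx": 0, "ty": 31.0, "tz": 5.5, "roll": 0}, {"tx": 0, "ty": 59.5, "tz": 18.0, "roll": 0}, {"tx": 0, "ty": 29.0, "tz": 4.5, "roll": 0}, {"tx": 0, "ty": -4.0, "tz": 0.0, "roll": 0}, {"tx": 0, "ty": -41.5, "tz": 4.5, "roll": 0}]
```

```bash
sed -i 's/ \.12\*np.diff/ .35*np.diff/' pl.py; python3 setp.py 3 6 8 9
```

Emit:
step_arm(
  moves=[
    {"tx": 0, "ty": 3, "tz": 0, "roll": 0},
    {"tx": 0, "ty": 6, "tz": 0.5, "roll": 0},
    {"tx": 0, "ty": 8, "tz": 0.5, "roll": 0},
    {"tx": 0, "ty": 9, "tz": 0.5, "roll": 0},
  ],
)

```text
t: 5.63
eef_pos: [484.8, -93.0, 276.0]
tcp_rot: [-3.142, 0.0, -0.041]
ft_force: [-3.2, 3.2, 4.3]
opening: 0.246
grip_force: 30.0
```

```bash
python3 pl.py 5 0:-.23 2:-.02 3:0 
```

```text
t 5.63 z [-0.2366 -0.2258] tip (np.float64(156.12727272727273), np.int32(24)) lat err 0.14 ess 4975
est [-0.2348  0.0758  0.0051  0.138   0.0951] sd [0.0077 0.0327 0.0051 0.0082 0.0021]
pred th [-0.227 -0.211 -0.195 -0.179 -0.163 -0.148 -0.135] sd [0.011 0.019 0.027 0.036 0.047 0.058 0.071]  w end 0.099
[{"tx": 0, "ty": -3.0, "tz": -0.5, "roll": 0}, {"tx": 0, "ty": -6.0, "tz": -0.5, "roll": 0}, {"tx": 0, "ty": -8.0, "tz": -0.5, "roll": 0}, {"tx": 0, "ty": -10.0, "tz": -1.0, "roll": 0}, {"tx": 0, "ty": -11.5, "tz": -1.0, "roll": 0}]
```

Both cues rose by about 0.009, so the arm has lifted. I'll run three rows of the plan and look again.

```bash
python3 setp.py -2 -4 -5
```

Emit:
step_arm(
  moves=[
    {"tx": 0, "ty": -2, "tz": 0, "roll": 0},
    {"tx": 0, "ty": -4, "tz": -0.5, "roll": 0},
    {"tx": 0, "ty": -5, "tz": -0.5, "roll": 0},
  ],
)

```text
t: 5.93
eef_pos: [485.1, -88.5, 276.6]
tcp_rot: [3.139, 0.0, -0.041]
ft_force: [-4.8, -3.3, 2.7]
opening: 0.244
grip_force: 30.0
```

```bash
python3 pl.py 4 0:-.22 2:-.02 3:0 
```

```text
t 5.93 z [-0.2193 -0.21  ] tip (np.float64(169.72164948453607), np.int32(22)) lat err 0.63 ess 8729
est [-0.2127  0.0982  0.0054  0.1376  0.095 ] sd [0.0054 0.0162 0.0023 0.008  0.0021]
pred th [-0.205 -0.19  -0.176 -0.161 -0.146 -0.13 ] sd [0.006 0.009 0.013 0.019 0.026 0.034]  w end 0.083
[{"tx": 0, "ty": -3.5, "tz": 0.0, "roll": 0}, {"tx": 0, "ty": -7.0, "tz": -0.5, "roll": 0}, {"tx": 0, "ty": -7.0, "tz": -0.5, "roll": 0}, {"tx": 0, "ty": -7.0, "tz": -0.5, "roll": 0}]
```

Emit:
step_arm(
  moves=[
    {"tx": 0, "ty": -3.5, "tz": 0, "roll": 0},
    {"tx": 0, "ty": -7, "tz": -0.5, "roll": 0},
    {"tx": 0, "ty": -7, "tz": -0.5, "roll": 0},
    {"tx": 0, "ty": -7, "tz": -0.5, "roll": 0},
  ],
)

```text
t: 6.32
eef_pos: [485.8, -81.0, 277.3]
tcp_rot: [3.141, -0.001, -0.041]
ft_force: [-0.4, -2.9, 2.7]
opening: 0.248
grip_force: 30.0
```

```bash
python3 pl.py 5 0:-.18 1.5:-.02 3:0 
```

```text
t 6.32 z [-0.1907 -0.1812] tip (np.float64(192.8452380952381), np.int32(20)) lat err 0.06 ess 12492
est [-0.1857  0.0671  0.0049  0.1371  0.095 ] sd [0.0052 0.0146 0.0022 0.0082 0.0022]
pred th [-0.18  -0.165 -0.145 -0.124 -0.103 -0.083 -0.064] sd [0.007 0.009 0.013 0.018 0.024 0.032 0.043]  w end 0.125
[{"tx": 0, "ty": 4.0, "tz": 0.0, "roll": 0}, {"tx": 0, "ty": 7.5, "tz": 0.5, "roll": 0}, {"tx": 0, "ty": 7.0, "tz": 0.5, "roll": 0}, {"tx": 0, "ty": 6.5, "tz": 0.5, "roll": 0}, {"tx": 0, "ty": 4.5, "tz": 0.0, "roll": 0}]
```

Emit:
step_arm(
  moves=[
    {"tx": 0, "ty": 4, "tz": 0, "roll": 0},
    {"tx": 0, "ty": 7.5, "tz": 0.5, "roll": 0},
    {"tx": 0, "ty": 7, "tz": 0.5, "roll": 0},
    {"tx": 0, "ty": 6.5, "tz": 0.5, "roll": 0},
    {"tx": 0, "ty": 4.5, "tz": 0, "roll": 0},
  ],
)

```text
t: 6.78
eef_pos: [485.4, -85.7, 276.9]
tcp_rot: [3.141, -0.0, -0.041]
ft_force: [5.5, -2.3, -5.2]
opening: 0.248
grip_force: 30.0
```

```bash
python3 pl.py 5 0:-.13 1:-.02 1.6:0 3:0 
```

```text
t 6.78 z [-0.1437 -0.1377] tip (np.float64(196.36708860759495), np.int32(18)) lat err 0.33 ess 14270
est [-0.1369  0.1338  0.005   0.1373  0.0951] sd [0.0051 0.0151 0.002  0.008  0.0022]
pred th [-0.126 -0.104 -0.084 -0.066 -0.049 -0.034 -0.021] sd [0.006 0.009 0.013 0.018 0.025 0.034 0.046]  w end 0.115
[{"tx": 0, "ty": -3.5, "tz": 0.0, "roll": 0}, {"tx": 0, "ty": -7.0, "tz": 0.0, "roll": 0}, {"tx": 0, "ty": -8.0, "tz": 0.0, "roll": 0}, {"tx": 0, "ty": -9.0, "tz": 0.0, "roll": 0}, {"tx": 0, "ty": -9.5, "tz": 0.0, "roll": 0}]
```

Emit:
step_arm(
  moves=[
    {"tx": 0, "ty": -3.5, "tz": 0, "roll": 0},
    {"tx": 0, "ty": -7, "tz": 0, "roll": 0},
    {"tx": 0, "ty": -8, "tz": 0, "roll": 0},
    {"tx": 0, "ty": -9, "tz": 0, "roll": 0},
    {"tx": 0, "ty": -9.5, "tz": 0, "roll": 0},
  ],
)

```text
t: 7.25
eef_pos: [485.9, -76.0, 277.4]
tcp_rot: [3.141, -0.001, -0.041]
ft_force: [3.0, -3.6, 5.2]
opening: 0.244
grip_force: 30.0
```

```bash
python3 pl.py 5 0:-.08 0.8:-.02 1.2:0 3:0 
```

```text
t 7.25 z [-0.0719 -0.1003] tip (np.float64(239.01470588235293), np.int32(15)) lat err 0.1 ess 11082
est [-0.0678  0.1381  0.0058  0.1391  0.0948] sd [0.0052 0.0173 0.0016 0.0074 0.0022]
pred th [-0.058 -0.045 -0.039 -0.034 -0.028 -0.02  -0.011] sd [0.007 0.01  0.016 0.023 0.032 0.044 0.058]  w end 0.027
[{"tx": 0, "ty": -8.5, "tz": 0.5, "roll": 0}, {"tx": 0, "ty": -16.5, "tz": 1.5, "roll": 0}, {"tx": 0, "ty": -14.5, "tz": 1.0, "roll": 0}, {"tx": 0, "ty": -12.5, "tz": 1.0, "roll": 0}, {"tx": 0, "ty": -8.5, "tz": 0.5, "roll": 0}]
```

The needle and bob cues disagree this time, so I'll check the picture.

```bash
python3 -c "
import cv2
a=cv2.imread('pics/last.png'); cv2.imwrite('pics/l1.png',cv2.resize(a[0:150,180:370],None,fx=4,fy=4,interpolation=0))"
```

```text
(no output)
```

View pics/l1.png

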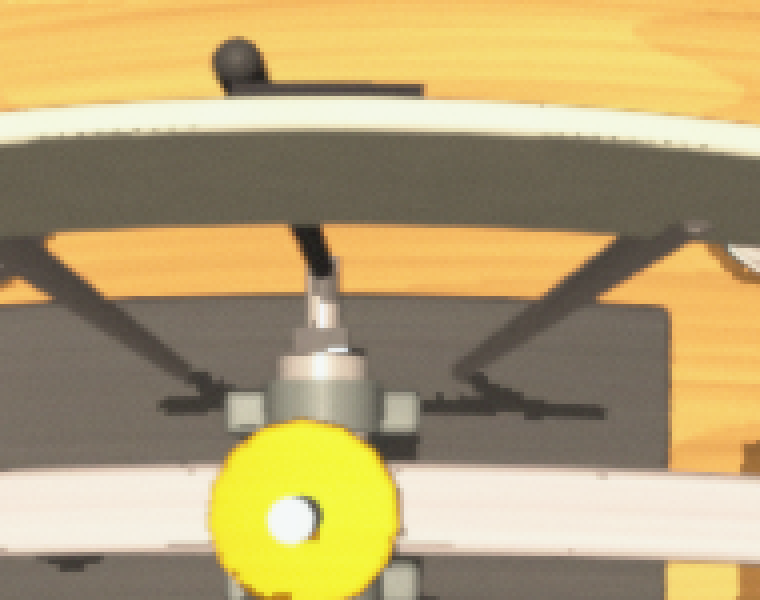

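The picture shows the tip ball at crop (238,62), i.e. column 239.5, and the mark over columns 237–286. The needle cue is right, so I'll drop the bob's weight and continue.

```bash
sed -i 's#(X\[0\]-v\[1\])/.02)#(X[0]-v[1])/.08)#' pl.py; python3 setp.py -8.5 -16.5 -14.5 -12.5; grep -c '/.08)' pl.py
```

```text
1
```

Emit:
step_arm(
  moves=[
    {"tx": 0, "ty": -8.5, "tz": 0.5, "roll": 0},
    {"tx": 0, "ty": -16.5, "tz": 1.5, "roll": 0},
    {"tx": 0, "ty": -14.5, "tz": 1, "roll": 0},
    {"tx": 0, "ty": -12.5, "tz": 1, "roll": 0},
  ],
)

```text
t: 7.63
eef_pos: [486.2, -62.2, 276.1]
tcp_rot: [-3.139, 0.0, -0.041]
ft_force: [2.3, 3.4, 3.9]
opening: 0.244
grip_force: 30.0
```

```bash
python3 pl.py 5 0:-.03 0.5:0 3:0 
```

```text
t 7.63 z [-0.0235 -0.0065] tip (np.float64(284.1168831168831), np.int32(14)) lat err -1.23 ess 9220
est [-0.022   0.0639  0.0072  0.1442  0.0945] sd [0.0054 0.0189 0.0012 0.007  0.002 ]
pred th [-0.018 -0.012 -0.008 -0.006 -0.004 -0.002 -0.001] sd [0.007 0.011 0.016 0.023 0.032 0.043 0.056]  w end 0.018
[{"tx": 0, "ty": 0.0, "tz": 0.0, "roll": 0}, {"tx": 0, "ty": 0.0, "tz": 0.0, "roll": 0}, {"tx": 0, "ty": 1.0, "tz": 0.0, "roll": 0}, {"tx": 0, "ty": 2.5, "tz": 0.0, "roll": 0}, {"tx": 0, "ty": 3.0, "tz": -0.5, "roll": 0}]
```

Emit:
step_arm(
  moves=[
    {"tx": 0, "ty": 0, "tz": 0, "roll": 0},
    {"tx": 0, "ty": 0, "tz": 0, "roll": 0},
    {"tx": 0, "ty": 1, "tz": 0, "roll": 0},
    {"tx": 0, "ty": 2.5, "tz": 0, "roll": 0},
    {"tx": 0, "ty": 3, "tz": -0.5, "roll": 0},
  ],
)

```text
t: 8.1
eef_pos: [485.8, -65.8, 276.3]
tcp_rot: [-3.14, 0.001, -0.041]
ft_force: [5.1, 4.4, -2.4]
opening: 0.244
grip_force: 30.0
```

```bash
python3 pl.py 5 0:-.01 0.3:0 3:0 
```

```text
t 8.1 z [-0.0022  0.0113] tip (np.float64(283.0), np.int32(13)) lat err -0.63 ess 11891
est [-0.0011  0.0287  0.0075  0.1455  0.0943] sd [0.0054 0.0165 0.0008 0.0062 0.0019]
pred th [ 0.001  0.002  0.001 -0.001 -0.002 -0.002 -0.002] sd [0.006 0.009 0.014 0.019 0.027 0.035 0.046]  w end -0.011
[{"tx": 0, "ty": -2.5, "tz": 0.0, "roll": 0}, {"tx": 0, "ty": -4.5, "tz": 0.5, "roll": 0}, {"tx": 0, "ty": -3.5, "tz": 0.5, "roll": 0}, {"tx": 0, "ty": -2.5, "tz": 0.0, "roll": 0}, {"tx": 0, "ty": -1.5, "tz": 0.0, "roll": 0}]
```

Emit:
step_arm(
  moves=[
    {"tx": 0, "ty": -2.5, "tz": 0, "roll": 0},
    {"tx": 0, "ty": -4.5, "tz": 0.5, "roll": 0},
    {"tx": 0, "ty": -3.5, "tz": 0.5, "roll": 0},
    {"tx": 0, "ty": -2.5, "tz": 0, "roll": 0},
    {"tx": 0, "ty": -1.5, "tz": 0, "roll": 0},
  ],
)

```text
t: 8.57
eef_pos: [485.9, -64.7, 276.2]
tcp_rot: [-3.141, 0.001, -0.041]
ft_force: [3.4, 2.2, -3.5]
opening: 0.248
grip_force: 30.0
```

```bash
sed -i 's#(X\[0\]-v\[0\])/.005#(X[0]-v[0])/.004#' pl.py; python3 pl.py 6 0:0 3:0 
```

```text
t 8.57 z [-0.0007  0.0075] tip (np.float64(286.0769230769231), np.int32(14)) lat err -0.24 ess 13018
est [-0.0013 -0.0173  0.0074  0.1451  0.0943] sd [0.0043 0.012  0.0005 0.0051 0.0023]
pred th [-0.003 -0.004 -0.004 -0.003 -0.002 -0.001 -0.   ] sd [0.005 0.007 0.01  0.013 0.018 0.023 0.03 ]  w end 0.007
[{"tx": 0, "ty": 2.5, "tz": 0.0, "roll": 0}, {"tx": 0, "ty": 4.5, "tz": -0.5, "roll": 0}, {"tx": 0, "ty": 5.0, "tz": -0.5, "roll": 0}, {"tx": 0, "ty": 5.0, "tz": -0.5, "roll": 0}, {"tx": 0, "ty": 4.5, "tz": -0.5, "roll": 0}, {"tx": 0, "ty": 4.0, "tz": -0.5, "roll": 0}]
```

Emit:
step_arm(
  moves=[
    {"tx": 0, "ty": 2.5, "tz": 0, "roll": 0},
    {"tx": 0, "ty": 4.5, "tz": -0.5, "roll": 0},
    {"tx": 0, "ty": 5, "tz": -0.5, "roll": 0},
    {"tx": 0, "ty": 5, "tz": -0.5, "roll": 0},
    {"tx": 0, "ty": 4.5, "tz": -0.5, "roll": 0},
    {"tx": 0, "ty": 4, "tz": -0.5, "roll": 0},
  ],
)

```text
t: 9.12
eef_pos: [485.7, -68.9, 277.0]
tcp_rot: [3.141, 0.0, -0.041]
ft_force: [1.6, 2.3, -3.4]
opening: 0.251
grip_force: 30.0
```

```bash
python3 pl.py 7 0:0 3:0 
```

```text
t 9.12 z [-0.0034  0.0111] tip (np.float64(275.92105263157896), np.int32(14)) lat err 0.04 ess 12933
est [-0.003   0.0086  0.0074  0.1453  0.0944] sd [0.0042 0.0102 0.0004 0.0049 0.0023]
pred th [-0.003 -0.002 -0.001 -0.    -0.    -0.    -0.    -0.   ] sd [0.004 0.006 0.009 0.012 0.015 0.02  0.025 0.032]  w end 0.003
[{"tx": 0, "ty": -0.5, "tz": 0.0, "roll": 0}, {"tx": 0, "ty": -1.0, "tz": 0.0, "roll": 0}, {"tx": 0, "ty": -1.5, "tz": 0.0, "roll": 0}, {"tx": 0, "ty": -1.5, "tz": 0.0, "roll": 0}, {"tx": 0, "ty": -2.0, "tz": 0.0, "roll": 0}, {"tx": 0, "ty": -2.0, "tz": 0.0, "roll": 0}, {"tx": 0, "ty": -2.0, "tz": 0.0, "roll": 0}]
```

Emit:
step_arm(
  moves=[
    {"tx": 0, "ty": -0.5, "tz": 0, "roll": 0},
    {"tx": 0, "ty": -1, "tz": 0, "roll": 0},
    {"tx": 0, "ty": -1.5, "tz": 0, "roll": 0},
    {"tx": 0, "ty": -1.5, "tz": 0, "roll": 0},
    {"tx": 0, "ty": -2, "tz": 0, "roll": 0},
    {"tx": 0, "ty": -2, "tz": 0, "roll": 0},
    {"tx": 0, "ty": -2, "tz": 0, "roll": 0},
  ],
)

```text
t: 9.75
eef_pos: [485.9, -67.1, 276.9]
tcp_rot: [3.141, 0.0, -0.041]
ft_force: [0.9, -3.3, -8.9]
opening: 0.244
grip_force: 30.0
```

```bash
python3 pl.py 7 0:0 3:0 
```

```text
t 9.75 z [0.0046 0.0105] tip (np.float64(282.5), np.int32(14)) lat err 0.19 ess 12549
est [0.0049 0.0099 0.0075 0.1455 0.0943] sd [0.0042 0.0094 0.0004 0.0047 0.0023]
pred th [ 0.006  0.005  0.003  0.001 -0.    -0.001 -0.001 -0.   ] sd [0.004 0.006 0.007 0.01  0.013 0.017 0.021 0.027]  w end -0.011
[{"tx": 0, "ty": -1.5, "tz": 0.0, "roll": 0}, {"tx": 0, "ty": -3.5, "tz": 0.5, "roll": 0}, {"tx": 0, "ty": -3.0, "tz": 0.5, "roll": 0}, {"tx": 0, "ty": -2.0, "tz": 0.0, "roll": 0}, {"tx": 0, "ty": -1.0, "tz": 0.0, "roll": 0}, {"tx": 0, "ty": 0.0, "tz": 0.0, "roll": 0}, {"tx": 0, "ty": 0.5, "tz": 0.0, "roll": 0}]
```

Emit:
step_arm(
  moves=[
    {"tx": 0, "ty": -1.5, "tz": 0, "roll": 0},
    {"tx": 0, "ty": -3.5, "tz": 0.5, "roll": 0},
    {"tx": 0, "ty": -3, "tz": 0.5, "roll": 0},
    {"tx": 0, "ty": -2, "tz": 0, "roll": 0},
    {"tx": 0, "ty": -1, "tz": 0, "roll": 0},
    {"tx": 0, "ty": 0, "tz": 0, "roll": 0},
    {"tx": 0, "ty": 0.5, "tz": 0, "roll": 0},
  ],
)

```text
t: 10.38
eef_pos: [485.9, -67.0, 277.3]
tcp_rot: [-3.14, -0.0, -0.041]
ft_force: [-1.7, 3.1, -3.1]
opening: 0.244
grip_force: 30.0
```

```bash
python3 pl.py 7 0:0 3:0 
```

```text
t 10.38 z [0.0058 0.0133] tip (np.float64(282.8607594936709), np.int32(15)) lat err -0.39 ess 12549
est [ 0.0052 -0.0034  0.0076  0.1456  0.0942] sd [0.0042 0.0089 0.0003 0.0046 0.0023]
pred th [ 0.005  0.003  0.002  0.    -0.001 -0.001 -0.001 -0.   ] sd [0.004 0.006 0.008 0.01  0.013 0.017 0.022 0.028]  w end -0.007
[{"tx": 0, "ty": -1.0, "tz": 0.0, "roll": 0}, {"tx": 0, "ty": -2.0, "tz": 0.0, "roll": 0}, {"tx": 0, "ty": -1.5, "tz": 0.0, "roll": 0}, {"tx": 0, "ty": -1.0, "tz": 0.0, "roll": 0}, {"tx": 0, "ty": -0.5, "tz": 0.0, "roll": 0}, {"tx": 0, "ty": 0.0, "tz": 0.0, "roll": 0}, {"tx": 0, "ty": 0.0, "tz": 0.0, "roll": 0}]
```

Emit:
step_arm(
  moves=[
    {"tx": 0, "ty": -1, "tz": 0, "roll": 0},
    {"tx": 0, "ty": -2, "tz": 0, "roll": 0},
    {"tx": 0, "ty": -1.5, "tz": 0, "roll": 0},
    {"tx": 0, "ty": -1, "tz": 0, "roll": 0},
    {"tx": 0, "ty": -0.5, "tz": 0, "roll": 0},
    {"tx": 0, "ty": 0, "tz": 0, "roll": 0},
    {"tx": 0, "ty": 0, "tz": 0, "roll": 0},
  ],
)

```text
t: 11.02
eef_pos: [485.9, -67.2, 277.3]
tcp_rot: [-3.141, -0.0, -0.041]
ft_force: [-2.4, 2.9, -1.4]
opening: 0.249
grip_force: 30.0
```

```bash
python3 pl.py 8 0:0 3:0 
```

```text
t 11.02 z [0.0015 0.0105] tip (np.float64(281.0), np.int32(15)) lat err -0.16 ess 14009
est [ 0.001  -0.0056  0.0076  0.1455  0.0942] sd [0.0041 0.0088 0.0003 0.0046 0.0023]
pred th [ 0.001  0.    -0.    -0.001 -0.001 -0.    -0.    -0.   ] sd [0.005 0.006 0.008 0.01  0.012 0.015 0.019 0.024]  w end 0.0
[{"tx": 0, "ty": 0.0, "tz": 0.0, "roll": 0}, {"tx": 0, "ty": 0.0, "tz": 0.0, "roll": 0}, {"tx": 0, "ty": 0.0, "tz": 0.0, "roll": 0}, {"tx": 0, "ty": 0.0, "tz": 0.0, "roll": 0}, {"tx": 0, "ty": 0.0, "tz": 0.0, "roll": 0}, {"tx": 0, "ty": 0.0, "tz": 0.0, "roll": 0}, {"tx": 0, "ty": 0.0, "tz": 0.0, "roll": 0}, {"tx": 0, "ty": 0.0, "tz": 0.0, "roll": 0}]
```

Emit:
step_arm(
  moves=[
    {"tx": 0, "ty": 0, "tz": 0, "roll": 0},
    {"tx": 0, "ty": 0, "tz": 0, "roll": 0},
    {"tx": 0, "ty": 0, "tz": 0, "roll": 0},
    {"tx": 0, "ty": 0, "tz": 0, "roll": 0},
    {"tx": 0, "ty": 0, "tz": 0, "roll": 0},
    {"tx": 0, "ty": 0, "tz": 0, "roll": 0},
    {"tx": 0, "ty": 0, "tz": 0, "roll": 0},
    {"tx": 0, "ty": 0, "tz": 0, "roll": 0},
  ],
)

```text
t: 11.73
eef_pos: [486.0, -67.3, 277.2]
tcp_rot: [-3.142, -0.0, -0.041]
ft_force: [-3.0, 3.9, 1.4]
opening: 0.245
grip_force: 30.0
```

```bash
python3 pl.py 8 0:0 3:0 
```

```text
t 11.73 z [-0.0017  0.0059] tip (np.float64(279.9230769230769), np.int32(15)) lat err -0.1 ess 12691
est [-0.0018 -0.0017  0.0075  0.1454  0.0942] sd [0.0042 0.0086 0.0003 0.0046 0.0024]
pred th [-0.003 -0.003 -0.002 -0.001 -0.     0.     0.     0.   ] sd [0.005 0.007 0.009 0.011 0.015 0.019 0.023 0.029]  w end 0.004
[{"tx": 0, "ty": 0.5, "tz": 0.0, "roll": 0}, {"tx": 0, "ty": 1.5, "tz": 0.0, "roll": 0}, {"tx": 0, "ty": 1.0, "tz": 0.0, "roll": 0}, {"tx": 0, "ty": 1.0, "tz": 0.0, "roll": 0}, {"tx": 0, "ty": 0.5, "tz": 0.0, "roll": 0}, {"tx": 0, "ty": 0.0, "tz": 0.0, "roll": 0}, {"tx": 0, "ty": 0.0, "tz": 0.0, "roll": 0}, {"tx": 0, "ty": -0.5, "tz": 0.0, "roll": 0}]
```

Emit:
step_arm(
  moves=[
    {"tx": 0, "ty": 0.5, "tz": 0, "roll": 0},
    {"tx": 0, "ty": 1.5, "tz": 0, "roll": 0},
    {"tx": 0, "ty": 1, "tz": 0, "roll": 0},
    {"tx": 0, "ty": 1, "tz": 0, "roll": 0},
    {"tx": 0, "ty": 0.5, "tz": 0, "roll": 0},
    {"tx": 0, "ty": 0, "tz": 0, "roll": 0},
    {"tx": 0, "ty": 0, "tz": 0, "roll": 0},
    {"tx": 0, "ty": -0.5, "tz": 0, "roll": 0},
  ],
)

```text
t: 12.45
eef_pos: [486.0, -67.2, 277.4]
tcp_rot: [3.141, -0.0, -0.041]
ft_force: [-5.2, 1.4, 3.8]
opening: 0.248
grip_force: 30.0
```

```bash
python3 pl.py 8 0:0 3:0 
```

```text
t 12.45 z [0.0016 0.0109] tip (np.float64(281.3461538461538), np.int32(15)) lat err 0.26 ess 12695
est [0.0021 0.0074 0.0075 0.1454 0.0942] sd [0.0042 0.0086 0.0003 0.0047 0.0024]
pred th [ 0.003  0.003  0.002  0.001  0.    -0.    -0.    -0.   ] sd [0.004 0.006 0.007 0.009 0.012 0.015 0.019 0.024]  w end -0.005
[{"tx": 0, "ty": -1.0, "tz": 0.0, "roll": 0}, {"tx": 0, "ty": -2.0, "tz": 0.0, "roll": 0}, {"tx": 0, "ty": -1.5, "tz": 0.0, "roll": 0}, {"tx": 0, "ty": -1.5, "tz": 0.0, "roll": 0}, {"tx": 0, "ty": -0.5, "tz": 0.0, "roll": 0}, {"tx": 0, "ty": 0.0, "tz": 0.0, "roll": 0}, {"tx": 0, "ty": 0.0, "tz": 0.0, "roll": 0}, {"tx": 0, "ty": 0.5, "tz": 0.0, "roll": 0}]
```

Emit:
step_arm(
  moves=[
    {"tx": 0, "ty": -1, "tz": 0, "roll": 0},
    {"tx": 0, "ty": -2, "tz": 0, "roll": 0},
    {"tx": 0, "ty": -1.5, "tz": 0, "roll": 0},
    {"tx": 0, "ty": -1.5, "tz": 0, "roll": 0},
    {"tx": 0, "ty": -0.5, "tz": 0, "roll": 0},
    {"tx": 0, "ty": 0, "tz": 0, "roll": 0},
    {"tx": 0, "ty": 0, "tz": 0, "roll": 0},
    {"tx": 0, "ty": 0.5, "tz": 0, "roll": 0},
  ],
)

```text
t: 13.17
eef_pos: [486.0, -67.6, 277.4]
tcp_rot: [3.141, -0.0, -0.041]
ft_force: [-5.5, 1.6, 5.6]
opening: 0.241
grip_force: 30.0
```

```bash
python3 pl.py 7 0:0 .2:0 2.2:-.2 
```

```text
t 13.17 z [0.0067 0.015 ] tip (np.float64(282.07894736842104), np.int32(15)) lat err 0.17 ess 11205
est [0.0062 0.0042 0.0076 0.1454 0.0942] sd [0.0042 0.0086 0.0003 0.0046 0.0025]
pred th [ 0.006 -0.    -0.014 -0.033 -0.052 -0.071 -0.089 -0.106] sd [0.004 0.006 0.007 0.01  0.012 0.016 0.02  0.025]  w end -0.117
[{"tx": 0, "ty": -6.0, "tz": 0.5, "roll": 0}, {"tx": 0, "ty": -12.0, "tz": 1.5, "roll": 0}, {"tx": 0, "ty": -12.0, "tz": 1.5, "roll": 0}, {"tx": 0, "ty": -12.0, "tz": 1.5, "roll": 0}, {"tx": 0, "ty": -9.5, "tz": 1.0, "roll": 0}, {"tx": 0, "ty": -6.5, "tz": 0.5, "roll": 0}, {"tx": 0, "ty": -4.0, "tz": 0.5, "roll": 0}]
```

Emit:
step_arm(
  moves=[
    {"tx": 0, "ty": -6, "tz": 0.5, "roll": 0},
    {"tx": 0, "ty": -12, "tz": 1.5, "roll": 0},
    {"tx": 0, "ty": -12, "tz": 1.5, "roll": 0},
    {"tx": 0, "ty": -12, "tz": 1.5, "roll": 0},
    {"tx": 0, "ty": -9.5, "tz": 1, "roll": 0},
    {"tx": 0, "ty": -6.5, "tz": 0.5, "roll": 0},
    {"tx": 0, "ty": -4, "tz": 0.5, "roll": 0},
  ],
)

```text
t: 13.8
eef_pos: [486.7, -63.2, 276.9]
tcp_rot: [-3.14, -0.001, -0.041]
ft_force: [5.0, 3.4, 3.1]
opening: 0.245
grip_force: 30.0
```

```bash
python3 pl.py 5 0:-.045 2:-.225 
```

```text
t 13.8 z [-0.025  -0.0107] tip (np.float64(281.19117647058823), np.int32(15)) lat err -0.22 ess 10403
est [-0.0316 -0.1129  0.0077  0.1453  0.0939] sd [0.0041 0.0088 0.0003 0.0046 0.0025]
pred th [-0.041 -0.061 -0.08  -0.097 -0.112 -0.127 -0.142] sd [0.005 0.006 0.008 0.011 0.014 0.019 0.024]  w end -0.109
[{"tx": 0, "ty": 2.0, "tz": 0.0, "roll": 0}, {"tx": 0, "ty": 3.5, "tz": -0.5, "roll": 0}, {"tx": 0, "ty": 6.0, "tz": -0.5, "roll": 0}, {"tx": 0, "ty": 8.0, "tz": -0.5, "roll": 0}, {"tx": 0, "ty": 9.5, "tz": -0.5, "roll": 0}]
```

Emit:
step_arm(
  moves=[
    {"tx": 0, "ty": 2, "tz": 0, "roll": 0},
    {"tx": 0, "ty": 3.5, "tz": -0.5, "roll": 0},
    {"tx": 0, "ty": 6, "tz": -0.5, "roll": 0},
    {"tx": 0, "ty": 8, "tz": -0.5, "roll": 0},
    {"tx": 0, "ty": 9.5, "tz": -0.5, "roll": 0},
  ],
)

```text
t: 14.27
eef_pos: [485.9, -72.9, 277.2]
tcp_rot: [-3.141, -0.0, -0.041]
ft_force: [2.2, 4.1, 1.8]
opening: 0.248
grip_force: 30.0
```

```bash
python3 pl.py 5 0:-.08 2:-.24 
```

```text
t 14.27 z [-0.0812 -0.1116] tip (np.float64(242.44594594594594), np.int32(15)) lat err -0.0 ess 17375
est [-0.0864 -0.1077  0.0077  0.1454  0.094 ] sd [0.004  0.0093 0.0004 0.0046 0.0024]
pred th [-0.094 -0.108 -0.118 -0.128 -0.138 -0.15  -0.165] sd [0.004 0.006 0.008 0.012 0.016 0.021 0.027]  w end -0.059
[{"tx": 0, "ty": 3.0, "tz": 0.0, "roll": 0}, {"tx": 0, "ty": 5.5, "tz": 0.0, "roll": 0}, {"tx": 0, "ty": 5.0, "tz": 0.0, "roll": 0}, {"tx": 0, "ty": 5.0, "tz": 0.0, "roll": 0}, {"tx": 0, "ty": 3.5, "tz": 0.0, "roll": 0}]
```

Emit:
step_arm(
  moves=[
    {"tx": 0, "ty": 3, "tz": 0, "roll": 0},
    {"tx": 0, "ty": 5.5, "tz": 0, "roll": 0},
    {"tx": 0, "ty": 5, "tz": 0, "roll": 0},
    {"tx": 0, "ty": 5, "tz": 0, "roll": 0},
    {"tx": 0, "ty": 3.5, "tz": 0, "roll": 0},
  ],
)

```text
t: 14.73
eef_pos: [485.3, -76.8, 277.1]
tcp_rot: [3.141, 0.001, -0.041]
ft_force: [-1.6, -1.5, 4.9]
opening: 0.242
grip_force: 30.0
```

```bash
python3 pl.py 5 0:-.13 1.2:-.24 2:-.25 
```

```text
t 14.73 z [-0.1241 -0.1257] tip (np.float64(220.74647887323943), np.int32(15)) lat err 0.45 ess 15520
est [-0.1268 -0.0676  0.0076  0.1457  0.0939] sd [0.004  0.0111 0.0004 0.0045 0.0025]
pred th [-0.133 -0.147 -0.162 -0.18  -0.199 -0.222 -0.239] sd [0.005 0.006 0.009 0.012 0.015 0.019 0.015]  w end -0.099
[{"tx": 0, "ty": -2.0, "tz": 0.0, "roll": 0}, {"tx": 0, "ty": -4.0, "tz": 0.0, "roll": 0}, {"tx": 0, "ty": -3.5, "tz": 0.0, "roll": 0}, {"tx": 0, "ty": -3.0, "tz": 0.0, "roll": 0}, {"tx": 0, "ty": -2.0, "tz": 0.0, "roll": 0}]
```

Emit:
step_arm(
  moves=[
    {"tx": 0, "ty": -2, "tz": 0, "roll": 0},
    {"tx": 0, "ty": -4, "tz": 0, "roll": 0},
    {"tx": 0, "ty": -3.5, "tz": 0, "roll": 0},
    {"tx": 0, "ty": -3, "tz": 0, "roll": 0},
    {"tx": 0, "ty": -2, "tz": 0, "roll": 0},
  ],
)

```text
t: 15.2
eef_pos: [485.6, -74.2, 277.1]
tcp_rot: [-3.141, 0.0, -0.041]
ft_force: [-2.0, 0.7, 4.3]
opening: 0.247
grip_force: 30.0
```

```bash
python3 pl.py 4 0:-.175 1:-.25 2:-.26 
```

```text
t 15.2 z [-0.1634 -0.1575] tip (np.float64(214.2469135802469), np.int32(17)) lat err -0.15 ess 15294
est [-0.1683 -0.1051  0.0076  0.146   0.0938] sd [0.0042 0.0118 0.0004 0.0044 0.0026]
pred th [-0.177 -0.193 -0.209 -0.226 -0.24  -0.247] sd [0.005 0.007 0.01  0.014 0.012 0.006]  w end -0.093
[{"tx": 0, "ty": 3.0, "tz": 0.0, "roll": 0}, {"tx": 0, "ty": 6.0, "tz": 0.0, "roll": 0}, {"tx": 0, "ty": 6.5, "tz": 0.0, "roll": 0}, {"tx": 0, "ty": 7.0, "tz": 0.0, "roll": 0}]
```

Emit:
step_arm(
  moves=[
    {"tx": 0, "ty": 3, "tz": 0, "roll": 0},
    {"tx": 0, "ty": 6, "tz": 0, "roll": 0},
    {"tx": 0, "ty": 6.5, "tz": 0, "roll": 0},
    {"tx": 0, "ty": 7, "tz": 0, "roll": 0},
  ],
)

```text
t: 15.58
eef_pos: [485.2, -81.2, 277.0]
tcp_rot: [-3.14, 0.0, -0.042]
ft_force: [-2.4, 4.5, 4.1]
opening: 0.244
grip_force: 30.0
```

```bash
python3 pl.py 5 0:-.205 .6:-.25 2:-.26 
```

```text
t 15.58 z [-0.2018 -0.1926] tip (np.float64(188.88297872340425), np.int32(20)) lat err -0.24 ess 16759
est [-0.2063 -0.0921  0.0076  0.1461  0.0938] sd [0.0041 0.0118 0.0004 0.0042 0.0026]
pred th [-0.214 -0.228 -0.242 -0.249 -0.25  -0.25  -0.25 ] sd [0.005 0.007 0.007 0.004 0.001 0.    0.   ]  w end -0.067
[{"tx": 0, "ty": 0.5, "tz": 0.0, "roll": 0}, {"tx": 0, "ty": 1.0, "tz": 0.0, "roll": 0}, {"tx": 0, "ty": 0.5, "tz": 0.0, "roll": 0}, {"tx": 0, "ty": 0.0, "tz": 0.0, "roll": 0}, {"tx": 0, "ty": -0.5, "tz": 0.0, "roll": 0}]
```

Emit:
step_arm(
  moves=[
    {"tx": 0, "ty": 0.5, "tz": 0, "roll": 0},
    {"tx": 0, "ty": 1, "tz": 0, "roll": 0},
    {"tx": 0, "ty": 0.5, "tz": 0, "roll": 0},
    {"tx": 0, "ty": 0, "tz": 0, "roll": 0},
    {"tx": 0, "ty": -0.5, "tz": 0, "roll": 0},
  ],
)

```text
t: 16.05
eef_pos: [485.3, -81.0, 277.0]
tcp_rot: [3.141, 0.001, -0.041]
ft_force: [-2.5, 2.5, 1.3]
opening: 0.244
grip_force: 30.0
```

```bash
python3 pl.py 5 0:-.25 2:-.26; python3 -c "
import json;print(json.load(open('log.json'))['ty'])"
```

```text
t 16.05 z [-0.2455 -0.2347] tip (np.float64(177.56701030927834), np.int32(22)) lat err 0.07 ess 20241
est [-0.2488 -0.034   0.0076  0.1466  0.0936] sd [0.0022 0.0462 0.0004 0.0041 0.0026]
pred th [-0.25 -0.25 -0.25 -0.25 -0.25 -0.25 -0.25] sd [0. 0. 0. 0. 0. 0. 0.]  w end 0.0
[{"tx": 0, "ty": 0.0, "tz": 0.0, "roll": 0}, {"tx": 0, "ty": 0.0, "tz": 0.0, "roll": 0}, {"tx": 0, "ty": 0.0, "tz": 0.0, "roll": 0}, {"tx": 0, "ty": 0.0, "tz": 0.0, "roll": 0}, {"tx": 0, "ty": 0.0, "tz": 0.0, "roll": 0}]
35.5
```

The arm is on the rest: −0.2455 matches the earlier reading at rest from this camera position. I'll bring the crank back to neutral slowly.

Emit:
step_arm(
  moves=[
    {"tx": 0, "ty": -1, "tz": 0, "roll": 0},
    {"tx": 0, "ty": -3, "tz": 0, "roll": 0},
    {"tx": 0, "ty": -6.5, "tz": 0, "roll": 0},
    {"tx": 0, "ty": -10.5, "tz": 0, "roll": 0},
    {"tx": 0, "ty": -15, "tz": 0.5, "roll": 0},
    {"tx": 0, "ty": -19.5, "tz": 1, "roll": 0},
    {"tx": 0, "ty": -24, "tz": 2, "roll": 0},
    {"tx": 0, "ty": -28, "tz": 2.5, "roll": 0},
    {"tx": 0, "ty": -31.5, "tz": 3.5, "roll": 0},
    {"tx": 0, "ty": -34, "tz": 4, "roll": 0},
    {"tx": 0, "ty": -35.5, "tz": 4, "roll": 0},
    {"tx": 0, "ty": -35.5, "tz": 4, "roll": 0},
  ],
)

```text
t: 17.1
eef_pos: [487.5, -45.1, 273.0]
tcp_rot: [3.141, -0.001, -0.041]
ft_force: [5.3, -2.5, 0.8]
opening: 0.249
grip_force: 30.0
```

Emit:
step_arm(
  moves=[
    {"tx": 0, "ty": 0, "tz": 0, "roll": 0},
    {"tx": 0, "ty": 0, "tz": 0, "roll": 0},
    {"tx": 0, "ty": 0, "tz": 0, "roll": 0},
    {"tx": 0, "ty": 0, "tz": 0, "roll": 0},
    {"tx": 0, "ty": 0, "tz": 0, "roll": 0},
    {"tx": 0, "ty": 0, "tz": 0, "roll": 0},
    {"tx": 0, "ty": 0, "tz": 0, "roll": 0},
    {"tx": 0, "ty": 0, "tz": 0, "roll": 0},
    {"tx": 0, "ty": 0, "tz": 0, "roll": 0},
    {"tx": 0, "ty": 0, "tz": 0, "roll": 0},
    {"tx": 0, "ty": 0, "tz": 0, "roll": 0},
    {"tx": 0, "ty": 0, "tz": 0, "roll": 0},
  ],
  grip=95,
)

```text
t: 18.1
eef_pos: [486.9, -45.4, 273.1]
tcp_rot: [3.141, 0.0, -0.041]
ft_force: [-0.0, 0.2, -0.3]
opening: 0.987
grip_force: 0.0
```

Emit:
step_arm(
  moves=[
    {"tx": 0, "ty": 0, "tz": -5, "roll": 0},
    {"tx": 0, "ty": 0, "tz": -15, "roll": 0},
    {"tx": 0, "ty": 0, "tz": -30, "roll": 0},
    {"tx": 0, "ty": 0, "tz": -50, "roll": 0},
    {"tx": 0, "ty": 0, "tz": -70, "roll": 0},
    {"tx": 0, "ty": 0, "tz": -77, "roll": 0},
    {"tx": 0, "ty": 0, "tz": -77, "roll": 0},
    {"tx": 0, "ty": 0, "tz": -77, "roll": 0},
    {"tx": 0, "ty": 0, "tz": -77, "roll": 0},
  ],
)

```text
t: 18.85
eef_pos: [486.5, -45.3, 349.2]
tcp_rot: [-3.141, 0.001, -0.041]
ft_force: [-0.2, -0.2, -0.5]
opening: 1.001
grip_force: 0.0
```

```bash
python3 - <<'E'
from cell import optics
from h import *
a=optics.read_camera("wrist")["pixels"]; r=cv2.imread("pics/wrist2.png")
b=optics.read_camera("wrist")["pixels"]; d=lambda x,y:(cv2.absdiff(x,y).max(2)[:205]>60).sum()
print("change vs start",d(a,r),"between frames",d(a,b))
cv2.imwrite("pics/end.png",cv2.resize(b[0:270,60:450],None,fx=2,fy=2))
E
```

```text
change vs start 1816 between frames 1
```

View pics/end.png

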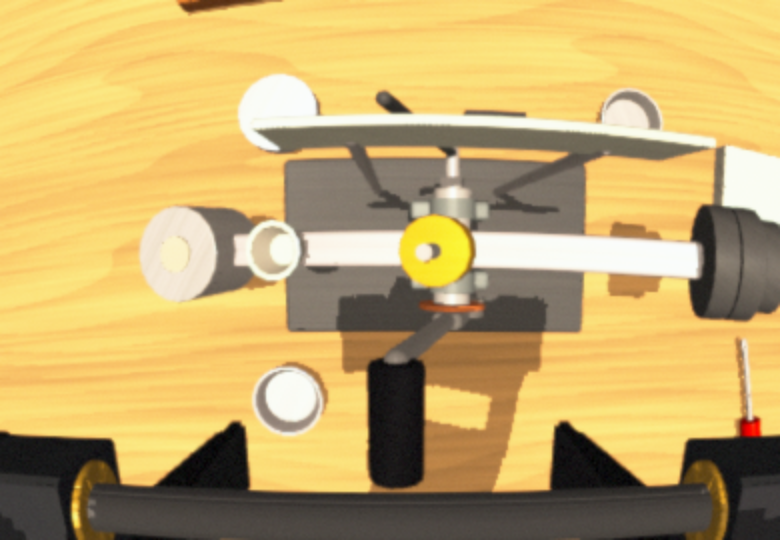

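The end picture matches the start view: tip at (382,99), pin at (397,425), tins in place. Nothing moves between frames.

```bash
python3 -c "
from cell import env; print(env.job_done())"
```

```text
the job is handed in; nothing more can be done
None
```

The job is handed in, but `job_done()` gave no verdict: by my needle readings the arm stayed within the middle mark from about 7.6 s to 13.8 s, came down on its left rest at about 0.1 rad/s, and I let go of the crank; the bystanders in view hadn't moved.

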